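Sort the steel offcuts on the paint bench

ROBOT

A 6-joint arm with a two-finger parallel gripper is mounted at the origin on the work surface. World frame = base frame: x ahead of the robot, y to its left, z up, the work surface at z = 0. Lengths are in mm, angles in degrees, forces in N, time in s.
With the tool pointing down it reaches from about 350 to 850 mm from the base axis. Payload 8.1 kg.
Tool frame: the origin (TCP) lies midway between the tips of the shut fingers; the grasp point (between the pads) lies 19 mm behind it; x points along the fingers, y is the direction in which the jaws open and shut, and the axes are right-handed (so a half turn about x gives the same grasp; the last joint's range is limited). The gripper opens to 85 mm and grips with 20 to 120 N. Pads are 22 mm wide; open, the fingers measure 114 mm over their backs; the gripper's body (76 mm by 85 mm) begins 54 mm behind the grasp point. The pads swing forward as they close: fully open they stand 13 mm farther back than shut.
Start: joints at [71.711, 7.471, 85.268, -0, 87.261, -4.893], TCP at [138.983, 583.686, 231.292] pointing down, gripper open.
Joint ranges: [-169.43, 169.43], [-51.17, 129.36], [1.28, 143.12], [-76.62, 256.62], [0, 156.53], [-152.29, 152.29]. Speed limits (degrees/s): [136.94, 136.94, 159.86, 180, 180, 180].

INTERFACE

Orientations are given as [roll, pitch, yaw] about the fixed x, y, z axes, in that order (R = Rz(yaw) Ry(pitch) Rx(roll)).
In Python, from bench import r gives the robot as it stands.
- The arm moves only by the tool move_arm, never from a script. Its argument "deltas" is a list of rows, each a list of 2 entries, a list of its own where there are three numbers: the shift along the tool's x, y, z in mm, then the turn about the tool's x in degrees. A call has 1 to 12 rows; each row is the pose to reach, as a shift and turn from the pose measured when the call began, along the tool's axes at that moment; what a row does not reach only later rows make up. A row lasts 1/8 s, in which the tool goes at most 62.5 mm and 10.7 degrees, less where a joint would pass 70% of its speed; a pose out of reach is approached as far as the arm can. A call with a gripper value outside its range is refused whole. "jaw" is the opening, from -1 (shut) to 1 (fully open), set as the call begins (left out, the last holds). The fingers move at their own pace and stop on an object; "squeeze" is the grip in N (left out, the last holds). Time passes only in rows, so rows that repeat a pose let the fingers close. It gives the time, the measured TCP pose, the force and the opening at its end, in the units of the state.
- r.sense(): the state, without advancing time (a new reading comes with each control period).
- r.snapshot(name): name is "scene" or "top" or "wrist"; returns (picture, depth): 480x640x3 uint8, red, green, blue; 480x640 float32, mm along the optical axis (not along the pixel's ray), 0 where there is no reading.
- r.get_calibration(name): a dict with "fovy" (degrees; the focal length in pixels is half the picture's height over the tangent of half this angle, whatever the lens; pixels are square), "cx", "cy" (the principal point, pixels), "k1" (the pictures are not rectified: a ray, as slopes to the right and down, at radius r is drawn at 1 + k1 r^2 times it, then the intrinsics apply), "position" and "attitude" of the camera in the world; the wrist camera has in their place "tool_from_camera" (4x4, takes a point from camera to tool coordinates, whose origin is the TCP and whose axes are the tool frame's). Camera axes: x right, y down, z forward; pixel columns grow to the right and rows downward; lengths in mm; the calibration is good to about 2 mm. A picture is of the moment at which its call begins: read the wrist's pose just before it. get_calibration takes no time and is no camera call.
- r.hand_in(): hands the job in, once; it reports no verdict.
The state is a dict: "time": time; "joint_pos": joint angles; "qd": joint speeds; "joint_efforts": joint torques, N m; "tool_pos": TCP position; "tcp_rot": TCP orientation; "ft_force": force on the tool from outside, world axes, zero at the start; "wrist_torque": the same for the moment, N m; "finger_gap": finger opening in mm.
Only numpy, scipy, OpenCV 4.12 (cv2) and the standard library are available. Lean on these libraries where they do the work, as an engineer would, in place of code of your own. Each camera call takes 0.05 s, during which the arm holds its last target. There are 200 camera calls.

TASK

Sort the four loose steel offcuts. Nest the angle offcuts roof-wise on the saddle, the short one first and the long one over it, ridges and legs aligned, sitting fully down and centred on each other, and stand the round and the square tube offcut upright on the floor of the tray that holds a sample slice of the same tube, next to the sample. Leave the paint can, its lid and the brush alone.

Things in the scene. Friction and masses are not known exactly. Their poses are not given: they have to be found in the camera images.
- angle_short: Loose offcut of 40 x 40 x 5 equal-leg steel angle, 50 long, bare steel, up to 0.2 kg, lying like a roof, legs sloping 45 degrees down. Origin under mid-ridge, level with the legs' lower edges; x along the ridge (flat cut ends at x = +-25), z up; ridge 31.8 above origin, 57 wide over the legs. Grip from above across the cut ends. Nested on an equal section it sits 7.1 higher than that one.
- angle_long: Loose offcut of the same 40 x 40 x 5 equal-leg steel angle, 66 long (cut ends at x = +-33), 0.13 to 0.28 kg; otherwise shape, origin, axes and pose as angle_short.
- tube_round: Loose offcut of round steel tube, 42 outside diameter, 4 wall, 55 high, standing on end on the bench; origin at the centre of its underside, z up its axis; 0.15 to 0.3 kg.
- tube_square: Loose offcut of square steel tube, 40 x 40 outside, 4 wall, 55 high, standing on end on the bench; origin at the centre of its underside, z up its axis, x and y square to its faces; 0.17 to 0.35 kg.
- saddle: Fixed saddle, steel: dark 90 x 90 x 6 foot plate, short web, and on it a 34 long stub of the same 40 x 40 x 5 equal-leg steel angle, ridge up. Origin at the centre of the foot's underside; x along the ridge, z up; stub's lower leg edges 20, ridge 51.8 above the origin. An angle nested on it has its origin 27.1 above the saddle's; the next one on that, 34.2.
- tray_round: Fixed open grey steel tray, 78 (x) x 140 (y) x 20 high outside, walls and floor 4 thick; origin at the centre of its underside, y along the tray, z up. A 12 high slice of round tube (42 diameter) is fixed on its floor at y = -42 as the sample of what belongs here; the other end is empty, its middle at y = +23 on the floor (z = 4).
- tray_square: Fixed open grey steel tray, 78 (x) x 140 (y) x 20 high outside, walls and floor 4 thick; origin at the centre of its underside, y along the tray, z up. A 12 high slice of square tube (40 x 40, sides along the tray's) is fixed on its floor at y = -42 as the sample of what belongs here; the other end is empty, its middle at y = +23 on the floor (z = 4).
- paint_can: Bystander, loose: closed paint can with yellow label, 92 diameter, 115 high; origin at the centre of its underside. Leave alone.
- can_lid: Bystander, loose: yellow disc lid lying flat, 90 diameter, 7 thick; origin at the centre of its underside. Leave alone.
- brush: Bystander, loose: paint brush lying on the bench, green handle, 200 long, 42 wide, 20 high; x along it towards the bristles, origin underneath its middle. Leave alone.
There are look-alikes about, which are no part of the job. Leave any green look-alike of the angle_long alone.

How it is judged:
By the outcome, as a careful person would: the job done as asked, in the order asked, and still so for the second after the job is handed in, with the robot touching nothing.
It also fails if it takes over 109 s, if anything falls off the work surface, if the arm or the gripper's body presses on something with over 40 N, if the wrist force passes 120 N, or if a joint passes its speed limit or range.

## Working session

There is one attempt and no reset: what is moved stays moved. The work goes in short steps, Python scripts to look and compute and a tool call to move; the robot and the scene stay as the last step left them, time stands still between calls to the robot, and variables do not carry over. Pictures are saved under pics/ and viewed, about 12 in all and at most 16, crops included, and the job is handed in when it is done.

Besides the shell and the picture viewer there is one more tool, called after ">>>" by a JSON object that holds its "fn" and its "kwargs". move_arm: Moves the arm, as the interface text tells. Its arguments: {"type":"object","properties":{"deltas":{"type":"array","items":{"type":"array"}},"jaw":{"type":"number"},"squeeze":{"type":"number"}},"required":["deltas"]}

```bash
ls; mkdir -p pics; python3 - <<'E'
from bench import r
import cv2,numpy as np
s=r.sense(); print({k:np.round(v,2) for k,v in s.items()})
for n in("scene","top","wrist"):
    p,d=r.snapshot(n); cv2.imwrite(f"pics/{n}0.png",p[:,:,::-1]); np.save(f"pics/{n}0.npy",d); print(n,r.get_calibration(n),(d==0).mean())
E
```

```text
pics
{'time': np.float64(0.0), 'joint_pos': array([71.71,  7.51, 85.33, -0.  , 87.26, -4.89]), 'qd': array([-0.09,  0.  , -0.07, -0.  , -0.01, -0.08]), 'joint_efforts': array([ 0.000e+00, -5.694e+01, -5.005e+01,  0.000e+00,  1.000e-02,
        0.000e+00]), 'tool_pos': array([138.84, 583.16, 230.27]), 'tcp_rot': array([ -94.82,   89.9 , -108.22]), 'ft_force': array([ 0.16, -0.06,  0.15]), 'wrist_torque': array([-0.01, -0.01,  0.01]), 'finger_gap': np.float64(85.5)}
scene {'fovy': 48.65066136503939, 'cx': 325.59448188809404, 'cy': 245.34968980617816, 'k1': -0.10202870541818497, 'position': array([1308.03931178,  669.43917241,  757.76984022]), 'attitude': array([-125.13347982,    0.80838227,  131.41171082])} 0.006959635416666667
top {'fovy': 53.33199840223253, 'cx': 321.8916162395977, 'cy': 240.94324053789438, 'k1': -0.13108123742717886, 'position': array([4.32863267e+02, 3.07529142e-01, 1.01013559e+03]), 'attitude': array([-1.71836210e+02,  6.36512452e-03, -8.86381634e+01])} 0.0039680989583333335
wrist {'fovy': 59.38989823905551, 'cx': 324.6769883772317, 'cy': 243.3475882330276, 'k1': -0.049992870007362245, 'tool_from_camera': array([[-4.65119434e-04, -2.71794939e-01,  9.62355077e-01,
        -1.41866213e+02],
       [ 9.99999544e-01, -9.28679712e-04,  2.21029412e-04,
         2.29094288e-01],
       [ 8.33644960e-04,  9.62354742e-01,  2.71795247e-01,
        -6.90671038e+01],
       [ 0.00000000e+00,  0.00000000e+00,  0.00000000e+00,
         1.00000000e+00]])} 0.003899739583333333
```

View pics/top0.png

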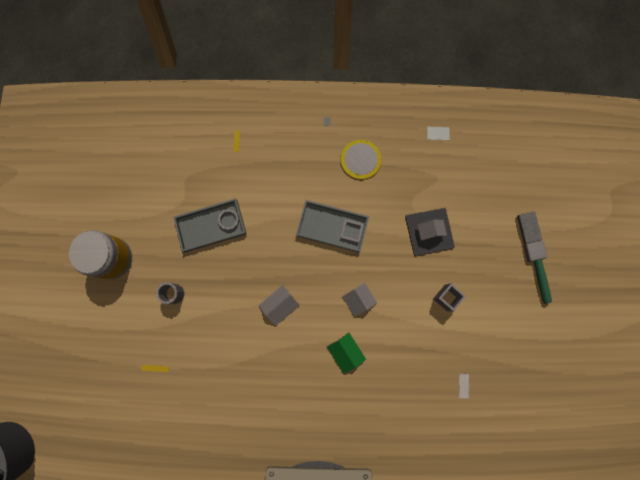

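View pics/scene0.png

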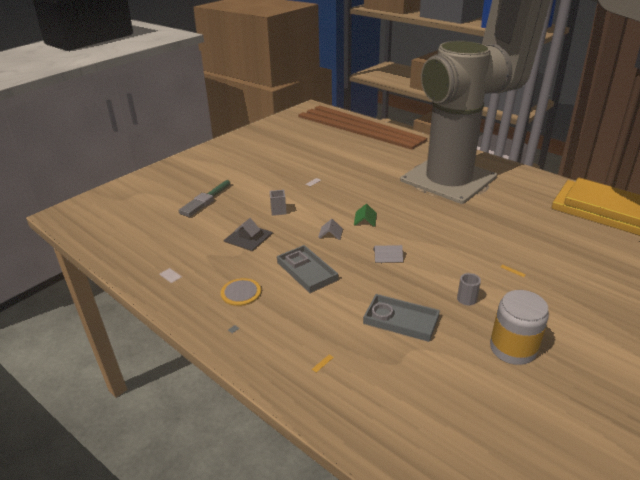

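The top view shows, in pixels: round tray (210,227) with ring at (228,220), square tray (332,227) with sample at (352,231), saddle (430,232), round tube (170,293), square tube (449,297), two grey angles at (278,305) and (360,300), and the green look-alike (346,353), which I will leave alone. Next, measure each from the depth map.

```bash
cat > h.py <<'E'
from bench import r
import cv2,numpy as np
from scipy.spatial.transform import Rotation as R
def rot(a): return R.from_euler('xyz',a,degrees=True).as_matrix()
def cam(n,s=None):
    c=r.get_calibration(n)
    f=240/np.tan(np.radians(c['fovy']/2))
    K=np.array([[f,0,c['cx']],[0,f,c['cy']],[0,0,1]])
    if n=='wrist':
        T=np.eye(4);T[:3,:3]=rot(s['tcp_rot']);T[:3,3]=s['tool_pos'];T=T@c['tool_from_camera']
        return K,c['k1'],T[:3,:3],T[:3,3]
    return K,c['k1'],rot(c['attitude']),np.array(c['position'])
def slopes(C,uv):
    uv=np.asarray(uv,float).reshape(-1,1,2)
    return cv2.undistortPointsIter(uv,C[0],np.array([C[1],0,0,0.]),None,None,(3,50,1e-9))[:,0]
def onplane(C,uv,z):
    s=slopes(C,uv); d=np.c_[s,np.ones(len(s))]@C[2].T
    return C[3]+d*((z-C[3][2])/d[:,2])[:,None]
def cloud(C,d):
    v,u=np.mgrid[:480,:640]; s=slopes(C,np.c_[u.ravel(),v.ravel()])
    return ((np.c_[s,np.ones(len(s))]*d.reshape(-1,1))@C[2].T+C[3]).reshape(480,640,3)
def project(C,P):
    return cv2.projectPoints(np.asarray(P,float).reshape(-1,3),cv2.Rodrigues(C[2].T)[0],-C[2].T@C[3],C[0],np.array([C[1],0,0,0.]))[0][:,0]
E
python3 - <<'E'
from h import *
np.set_printoptions(suppress=True,precision=1)
C=cam('top'); P=cloud(C,np.load('pics/top0.npy'))
z=P[...,2]
print('table z',[np.median(z[a:a+20,b:b+20]) for a,b in((400,200),(330,220),(300,400),(180,250),(400,560))], 'noise',z[330:350,220:240].std())
m=((z>4)&(z<200)&(P[...,0]>200)).astype(np.uint8); m[:90]=0
n,l,st,ce=cv2.connectedComponentsWithStats(m)
for i in range(1,n):
    if st[i,4]<60: continue
    p=P[l==i]; zt=np.percentile(p[:,2],97); t=p[p[:,2]>zt-6]
    print(ce[i],st[i,4],'ztop',zt,'mean',p[:,:2].mean(0),'top',t[:,:2].mean(0),'rect',cv2.minAreaRect(p[:,:2].astype(np.float32)))
E
```

```text
table z [np.float64(0.4214035851539961), np.float64(0.3311247823908161), np.float64(0.27091959524557296), np.float64(-0.14308780016000355), np.float64(0.4041033042324216)] noise 50.46097277700929
[360.2 159. ] 1156 ztop 10.047534754179622 mean [759.7 -75.6] top [759.7 -75.6] rect ((759.4580688476562, -75.28233337402344), (89.15312194824219, 87.697021484375), 0.9824116230010986)
[209.8 225. ] 1675 ztop 21.907770324086453 mean [605.  244.4] top [606.3 241.5] rect ((606.0570068359375, 247.4241943359375), (85.81977844238281, 148.217529296875), 16.30143165588379)
[332.6 225.2] 1627 ztop 22.202218626135714 mean [610.6 -18.1] top [608.9 -21.9] rect ((610.8761596679688, -14.372764587402344), (144.00979614257812, 79.16490173339844), 76.645263671875)
[429.8 231.4] 1492 ztop 48.313179870171204 mean [ 601.5 -224.8] top [ 603.8 -225.2] rect ((603.8048095703125, -225.7947998046875), (88.80927276611328, 92.0443115234375), 12.38521671295166)
[534.8 250.3] 1355 ztop 22.337611121671898 mean [ 566.1 -454.9] top [ 566.  -456.9] rect ((551.8262939453125, -459.9678039550781), (200.120849609375, 42.8614997
[... 437 characters left out ...]
mean [455.8 -76. ] top [456.4 -76.3] rect ((456.173583984375, -76.33023834228516), (52.81000900268555, 58.25433349609375), 35.95893096923828)
[449.3 297.4] 450 ztop 57.42943159980186 mean [ 462.  -259.4] top [ 462.2 -259.7] rect ((462.62457275390625, -261.780517578125), (55.74123764038086, 53.62294006347656), 71.94771575927734)
[278.5 304.9] 832 ztop 31.789040667538472 mean [439.6  90.2] top [439.9  91.1] rect ((441.30560302734375, 90.14186096191406), (59.996307373046875, 67.2481918334961), 43.53544235229492)
[345.9 352.9] 868 ztop 31.59514446747189 mean [345.2 -50.7] top [345.  -50.5] rect ((344.8415832519531, -50.754661560058594), (66.50150299072266, 57.073394775390625), 34.31087875366211)
```

```bash
cat >> h.py <<'E'
def go(x,y,z,phi,anyturn=True):
    "delta to world TCP x,y,z with the jaw axis along phi degrees (mod 180)"
    s=r.sense(); M=rot(s['tcp_rot']); p=s['tool_pos']
    d=M.T@(np.array([x,y,z])-p); cur=np.degrees(np.arctan2(M[1,1],M[0,1]))
    dq1=np.degrees(np.arctan2(y,x)-np.arctan2(p[1],p[0]))
    for k in (0,180):
        t=(cur-phi+k+180)%360-180
        print('delta',np.round(d,1),'turn',round(t,1),'q6 est',round(s['joint_pos'][5]+dq1+t,1),'yaw now',round(cur,1),'axis',np.round(M[:,0],3))
E
python3 -c "
from h import *
go(456,-76,140,36)
s=r.sense();print(rot(s['tcp_rot']).round(3))"
```

```text
delta [  91.2 -567.8  461.2] turn 40.6 q6 est -50.4 yaw now 76.6 axis [-0.    -0.001 -1.   ]
delta [  91.2 -567.8  461.2] turn -139.4 q6 est -230.4 yaw now 76.6 axis [-0.    -0.001 -1.   ]
[[-0.     0.232  0.973]
 [-0.001  0.973 -0.232]
 [-1.    -0.001 -0.   ]]
```

>>> {"fn": "move_arm", "kwargs": {"deltas": [[[0,-568,461],41],[[0,-568,461],41],[[0,-568,461],41],[[0,-568,461],41],[[0,-568,461],41],[[0,-568,461],41],[[0,-568,461],41],[[0,-568,461],41],[[0,-568,461],41],[[0,-568,461],41],[[0,-568,461],41],[[0,-568,461],41]], "jaw": 1}}

```text
time: 1.65
tool_pos: [456.1, -78.7, 231.0]
tcp_rot: [-58.0, 89.9, -112.5]
ft_force: [0.5, 0.2, -0.5]
finger_gap: 85.5
```

```bash
python3 -c "
from h import *
go(456,-76,140,36)
print(r.sense()['joint_pos'].round(1))"
```

```text
delta [91.   1.6 -2.3] turn -0.5 q6 est -51.7 yaw now 35.5 axis [-0.001 -0.001 -1.   ]
delta [91.   1.6 -2.3] turn 179.5 q6 est 128.3 yaw now 35.5 axis [-0.001 -0.001 -1.   ]
[-1.610e+01 -1.430e+01  1.062e+02 -1.000e-01  8.810e+01 -5.160e+01]
```

>>> {"fn": "move_arm", "kwargs": {"deltas": [[[60,1.5,-2],-0.5],[[90,1.5,-2],-0.5],[[90,1.5,-2],-0.5],[[90,1.5,-2],-0.5]]}}

```text
time: 2.15
tool_pos: [456.9, -76.4, 142.5]
tcp_rot: [-5.8, 89.9, -59.8]
ft_force: [0.1, -0.2, 1.9]
finger_gap: 85.3
```

```bash
cat >> h.py <<'E'
def shot(name):
    s=r.sense(); p,d=r.snapshot('wrist'); C=cam('wrist',s)
    cv2.imwrite(f'pics/{name}.png',p[:,:,::-1]); P=cloud(C,d); np.save(f'pics/{name}.npy',P)
    print('tcp',s['tool_pos'].round(1)); return p,P,C
def roof(P,xy,base=0,rad=55,lo=8,hi=30):
    "fit two 45-degree planes to the cloud near xy; ridge line, ends"
    Q=P[(np.hypot(P[...,0]-xy[0],P[...,1]-xy[1])<rad)&(P[...,2]>base+lo)&(P[...,2]<base+hi+15)]
    dz=np.stack(np.gradient(P,axis=1),-1); 
    return Q
E
python3 - <<'E'
from h import *
p,P,C=shot('w1'); z=P[...,2]
print('table',np.median(z[z<5]))
m=((z>5)&(z<100)).astype(np.uint8)
n,l,st,ce=cv2.connectedComponentsWithStats(m)
for i in range(1,n):
    if st[i,4]>300:
        q=P[l==i]; print(ce[i].round(),st[i,4],q[:,2].max().round(1),cv2.minAreaRect(q[:,:2].astype(np.float32)))
E
```

```text
tcp [456.9 -76.4 142.5]
table -0.6668483953325222
[467.  26.] 4469 32.5 ((452.2308044433594, 78.88339233398438), (53.93134689331055, 33.79073715209961), 41.974212646484375)
[202.  97.] 9376 32.7 ((346.3097839355469, -50.90874481201172), (66.98171997070312, 54.1761360168457), 33.71292495727539)
[547. 243.] 4174 22.1 ((581.298828125, -2.1767120361328125), (148.51608276367188, 59.21638488769531), 55.21550750732422)
[325. 229.] 5687 32.3 ((457.17254638671875, -77.0037841796875), (50.15968704223633, 54.46828842163086), 32.5355224609375)
[585. 320.] 2513 21.6 ((648.595947265625, -17.055389404296875), (100.9926986694336, 6.832592487335205), 76.5517807006836)
[511. 314.] 1119 17.5 ((602.2711181640625, -50.489906311035156), (27.0714111328125, 41.93336486816406), 78.81948852539062)
[205. 419.] 1719 49.6 ((472.1761169433594, -243.77537536621094), (20.404958724975586, 45.88276672363281), 78.26338958740234)
[346. 427.] 450 6.9 ((572.675537109375, -199.48599243164062), (37.88153076171875, 24.973466873168945), 11.666865348815918)
```

View pics/w1.png

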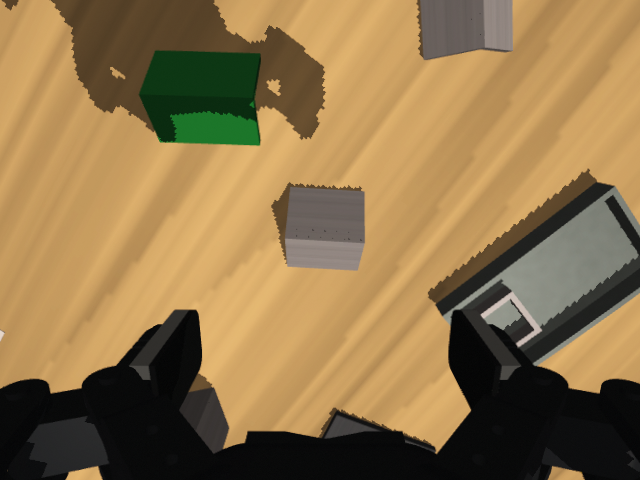

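```bash
sed -i '/^def roof/,$d' h.py; cat >> h.py <<'E'
from scipy.optimize import least_squares
def roof(P,xy,phi,base=0,rad=45,lo=6):
    "least squares of z = h - |across| on the cloud; centre, ridge angle, ridge height, length"
    Q=P[(np.hypot(P[...,0]-xy[0],P[...,1]-xy[1])<rad)&(P[...,2]>base+lo)&(P[...,2]<base+45)]
    def f(v):
        a=np.radians(v[0]); u=-np.sin(a)*(Q[:,0]-xy[0])+np.cos(a)*(Q[:,1]-xy[1])
        return Q[:,2]-(v[2]-abs(u-v[1]))
    o=least_squares(f,[phi,0,base+32],loss='soft_l1'); a=np.radians(o.x[0])
    e=np.array([np.cos(a),np.sin(a)]); n=np.array([-e[1],e[0]])
    ok=abs(f(o.x))<2.5; al=(Q[:,:2]-xy)@e; al=al[ok]; lo,hi=np.percentile(al,[.4,99.6])
    c=np.array(xy)+n*o.x[1]+e*(lo+hi)/2
    print('roof',c.round(1),'phi',o.x[0].round(1),'ridge z',o.x[2].round(1),'len',round(hi-lo,1),'n',len(Q),'inl',ok.mean().round(2),'rms',f(o.x)[ok].std().round(2)); return c,o.x[0]
E
python3 - <<'E'
from h import *
P=np.load('pics/w1.npy'); c,a=roof(P,(457,-77),32.5); go(*c,60,a)
T=cloud(cam('top'),np.load('pics/top0.npy'))
roof(T,(456,-76),36); roof(T,(440,90),133); roof(T,(604,-225),12,20,25); roof(T,(604,-225),102,20,25)
E
```

```text
roof [457.3 -77.1] phi 32.5 ridge z 31.1 len 49.8 n 5476 inl 1.0 rms 0.71
delta [83.1 -0.5  0.1] turn 3.5 q6 est -48.3 yaw now 36.0 axis [ 0.002 -0.002 -1.   ]
delta [83.1 -0.5  0.1] turn -176.5 q6 est -228.3 yaw now 36.0 axis [ 0.002 -0.002 -1.   ]
roof [456.4 -76.8] phi 32.0 ridge z 32.2 len 50.0 n 615 inl 0.86 rms 1.26
roof [440.3  90.6] phi 133.5 ridge z 32.1 len 64.5 n 782 inl 0.84 rms 1.25
roof [ 604.  -227.1] phi 12.6 ridge z 51.1 len 32.0 n 339 inl 0.78 rms 1.19
roof [ 604.  -227.1] phi 192.6 ridge z 51.1 len 32.0 n 339 inl 0.78 rms 1.19
```

Short one: (325,229) px, length 50, grey — fits angle_short; the other grey at (467,26) is 65 long → angle_long; (202,97) is green → leave. Saddle ridge is at 12.6°, (604,-227). Descending on the short one.

>>> {"fn": "move_arm", "kwargs": {"deltas": [[[50,-0.5,0],-3.5],[[100,-0.5,0],3.5],[[130,-0.5,0],3.5],[[140,-0.5,0],3.5],[[142,-0.5,0],3.5],[[142,-0.5,0],3.5],[[142,-0.5,0],3.5]]}}

```text
time: 3.08
tool_pos: [458.7, -77.5, 2.6]
tcp_rot: [25.6, 89.7, -31.9]
ft_force: [0.1, 0.1, -0.2]
finger_gap: 85.1
```

```bash
python3 -c "
from h import *
go(457.3,-77.1,0,32.5)"
```

```text
delta [ 2.6 -0.9 -1.1] turn 0.0 q6 est -48.3 yaw now 32.5 axis [ 0.005 -0.003 -1.   ]
delta [ 2.6 -0.9 -1.1] turn -180.0 q6 est -228.3 yaw now 32.5 axis [ 0.005 -0.003 -1.   ]
```

>>> {"fn": "move_arm", "kwargs": {"deltas": [[[2.5,-1,-1],0],[[2.5,-1,-1],0],[[2.5,-1,-1],0]]}}

```text
time: 3.45
tool_pos: [457.3, -77.2, 0.1]
tcp_rot: [25.9, 89.7, -31.6]
ft_force: [-0.4, 0.4, 0.2]
finger_gap: 85.2
```

>>> {"fn": "move_arm", "kwargs": {"deltas": [[[0,0,0],0],[[0,0,0],0],[[0,0,0],0],[[0,0,0],0],[[0,0,0],0],[[0,0,0],0]], "jaw": -1, "squeeze": 60}}

```text
time: 4.2
tool_pos: [457.3, -77.3, 0.3]
tcp_rot: [24.9, 89.7, -32.6]
ft_force: [-2.9, -0.1, 5.3]
finger_gap: 48.7
```

>>> {"fn": "move_arm", "kwargs": {"deltas": [[[-20,0,0],0],[[-60,0,0],0],[[-100,0,0],0],[[-120,0,0],0],[[-120,0,0],0]]}}

```text
time: 4.82
tool_pos: [458.0, -77.2, 121.8]
tcp_rot: [32.0, 89.5, -25.5]
ft_force: [0.1, -0.6, -1.8]
finger_gap: 49.0
```

```bash
python3 - <<'E'
from h import *
s=r.sense(); p,P,C=shot('w2'); print(s['tcp_rot'],s['finger_gap']); go(604,-227,130,12.6)
E
```

```text
tcp [458.  -77.2 121.8]
[ 31.95529958  89.45424669 -25.5226454 ] 49.00210670205738
delta [ -8.5  43.3 205.7] turn 19.9 q6 est -39.4 yaw now 32.5 axis [ 0.006 -0.003 -1.   ]
delta [ -8.5  43.3 205.7] turn -160.1 q6 est -219.4 yaw now 32.5 axis [ 0.006 -0.003 -1.   ]
```

View pics/w2.png

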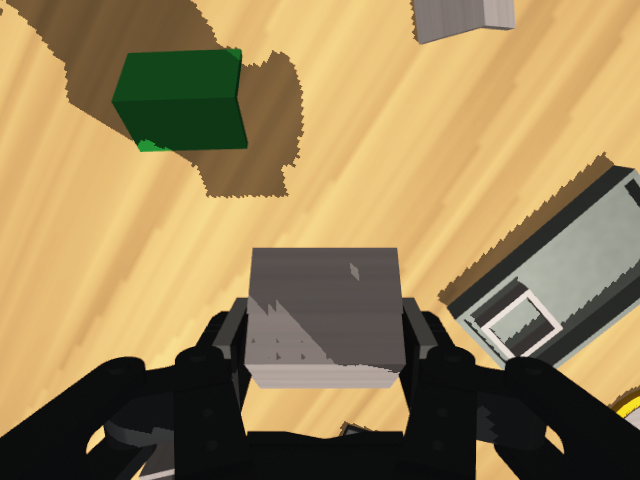

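The short angle is held squarely at (325,310) px with its ridge across the jaws. Now a hover beside the saddle, with the camera looking at the stub.

```bash
python3 - <<'E'
from h import *
P=np.load('pics/w2.npy'); roof(P,(458,-77),32.5,base=121,rad=45,lo=2)
go(623,-312,160,12.6)
E
```

```text
roof [457.6 -77.2] phi 32.5 ridge z 152.5 len 68.0 n 26911 inl 0.82 rms 0.79
delta [-38.1  13.8 287.7] turn 19.9 q6 est -45.4 yaw now 32.5 axis [ 0.006 -0.003 -1.   ]
delta [-38.1  13.8 287.7] turn -160.1 q6 est -225.4 yaw now 32.5 axis [ 0.006 -0.003 -1.   ]
```

>>> {"fn": "move_arm", "kwargs": {"deltas": [[[-38,14,60],20],[[-38,14,120],20],[[-38,14,180],20],[[-38,14,240],20],[[-38,14,288],20],[[-38,14,288],20],[[-38,14,288],20],[[-38,14,288],20]]}}

```text
time: 5.88
tool_pos: [622.9, -310.8, 159.5]
tcp_rot: [50.3, 89.7, -27.1]
ft_force: [-0.1, 0.7, -0.5]
finger_gap: 48.8
```

```bash
python3 - <<'E'
from h import *
p,P,C=shot('w3'); print('table',np.median(P[...,2][abs(P[...,2])<6]))
c,a=roof(P,(604,-227),12.6,20,rad=30,lo=8)
m=((P[...,2]>-2)&(P[...,2]<60)&(np.hypot(P[...,0]-604,P[...,1]+227)<75)&(P[...,2]>3)).astype(np.uint8)
n,l,st,ce=cv2.connectedComponentsWithStats(m); i=1+st[1:,4].argmax(); print(st[i],cv2.minAreaRect(P[l==i][:,:2].astype(np.float32)))
go(*c,110,a)
E
```

```text
tcp [ 622.9 -310.8  159.5]
table -0.6597347803592299
roof [ 605.6 -226.6] phi 12.1 ridge z 51.1 len 33.9 n 4500 inl 1.0 rms 0.69
[  257    26   139   141 18644] ((605.736083984375, -226.54360961914062), (90.90309143066406, 90.29261016845703), 12.258528709411621)
delta [ 49.7   1.1 -86.3] turn 0.5 q6 est -36.8 yaw now 12.6 axis [ 0.006 -0.003 -1.   ]
delta [ 49.7   1.1 -86.3] turn -179.5 q6 est -216.8 yaw now 12.6 axis [ 0.006 -0.003 -1.   ]
```

View pics/w3.png

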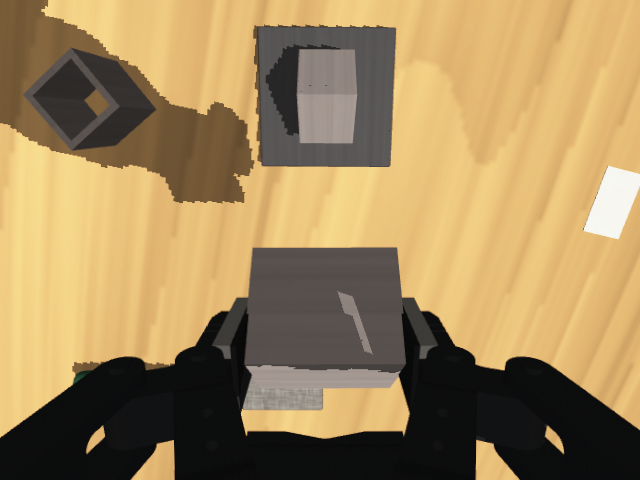

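>>> {"fn": "move_arm", "kwargs": {"deltas": [[[0,1,-45],0.5],[[0,1,-86.5],0.5],[[20,1,-86.5],0.5],[[50,1,-86.5],0.5],[[80,1,-86.5],0.5],[[80,1,-86.5],0.5],[[80,1,-86.5],0.5],[[80,1,-86.5],0.5]]}}

```text
time: 6.92
tool_pos: [606.9, -227.2, 81.8]
tcp_rot: [50.3, 89.4, -27.6]
ft_force: [0.4, -0.1, -0.8]
finger_gap: 48.5
```

```bash
python3 - <<'E'
from h import *
go(605.6,-226.6,33,12.1); print(r.sense()['ft_force'])
E
```

```text
delta [48.8 -1.5 -1.2] turn -0.0 q6 est -37.1 yaw now 12.1 axis [ 0.009 -0.005 -1.   ]
delta [48.8 -1.5 -1.2] turn 180.0 q6 est 142.9 yaw now 12.1 axis [ 0.009 -0.005 -1.   ]
[ 0.37785932 -0.11139563 -0.82501012]
```

>>> {"fn": "move_arm", "kwargs": {"deltas": [[[30,-1.5,-1],0],[[44,-1.5,-1.2],0],[[48,-1.5,-1.2],0],[[48,-1.5,-1.2],0],[[48,-1.5,-1.2],0]]}}

```text
time: 7.55
tool_pos: [606.4, -226.9, 35.0]
tcp_rot: [51.0, 89.3, -27.0]
ft_force: [-0.1, 0.1, -1.4]
finger_gap: 48.7
```

```bash
python3 - <<'E'
from h import *
go(605.6,-226.6,28,12.1); print(r.sense()['ft_force'])
E
```

```text
delta [ 7.  -0.8 -0.5] turn -0.0 q6 est -37.1 yaw now 12.1 axis [ 0.01  -0.005 -1.   ]
delta [ 7.  -0.8 -0.5] turn 180.0 q6 est 142.9 yaw now 12.1 axis [ 0.01  -0.005 -1.   ]
[-0.14960287  0.1324194  -1.44506592]
```

>>> {"fn": "move_arm", "kwargs": {"deltas": [[[3,-0.8,-0.5],0],[[6,-0.8,-0.5],0],[[7,-0.8,-0.5],0],[[7,-0.8,-0.5],0]]}}

```text
time: 8.05
tool_pos: [605.6, -226.8, 28.0]
tcp_rot: [50.2, 89.3, -27.7]
ft_force: [-0.0, -1.4, -1.4]
finger_gap: 48.8
```

>>> {"fn": "move_arm", "kwargs": {"deltas": [[[1,0,0],0],[[1,0,0],0],[[1,0,0],0]]}}

```text
time: 8.43
tool_pos: [605.8, -226.9, 27.7]
tcp_rot: [49.6, 89.3, -28.3]
ft_force: [-2.6, 0.8, 4.9]
finger_gap: 48.6
```

>>> {"fn": "move_arm", "kwargs": {"deltas": [[[1,0,0],0],[[1,0,0],0],[[1,0,0],0]], "squeeze": 20}}

```text
time: 8.8
tool_pos: [605.8, -226.9, 27.7]
tcp_rot: [49.2, 89.3, -28.7]
ft_force: [-4.0, 1.2, 7.2]
finger_gap: 48.8
```

>>> {"fn": "move_arm", "kwargs": {"deltas": [[[0,0,0],0],[[0,0,0],0],[[0,0,0],0],[[0,0,0],0]], "jaw": 1}}

```text
time: 9.3
tool_pos: [605.7, -226.8, 27.6]
tcp_rot: [49.3, 89.3, -28.6]
ft_force: [0.1, -1.0, 0.7]
finger_gap: 85.3
```

>>> {"fn": "move_arm", "kwargs": {"deltas": [[[-15,0,0],0],[[-40,0,0],0],[[-80,0,0],0],[[-110,0,40],0],[[-110,0,80],0],[[-110,0,80],0],[[-110,0,80],0]]}}

```text
time: 10.18
tool_pos: [621.2, -304.2, 138.5]
tcp_rot: [51.4, 89.3, -26.6]
ft_force: [-0.4, 0.1, 0.5]
finger_gap: 85.4
```

```bash
python3 - <<'E'
from h import *
p,P,C=shot('w4')
c,a=roof(P,(605.6,-226.6),12.1,27,rad=36,lo=8)
m=((P[...,2]>3)&(P[...,2]<65)&(np.hypot(P[...,0]-604,P[...,1]+227)<75)).astype(np.uint8)
n,l,st,ce=cv2.connectedComponentsWithStats(m); i=1+st[1:,4].argmax(); print(st[i],cv2.minAreaRect(P[l==i][:,:2].astype(np.float32)))
cv2.imwrite('pics/w4c.png',cv2.resize(p[0:240,160:480,::-1],(640,480)))
go(440.3,90.6,190,133.5)
E
```

```text
tcp [ 621.2 -304.2  138.5]
roof [ 605.5 -226.6] phi 12.2 ridge z 58.2 len 49.7 n 8146 inl 1.0 rms 0.68
[  250    31   149   149 21314] ((605.7556762695312, -226.84475708007812), (90.47457885742188, 89.60295867919922), 11.992925643920898)
delta [ -55.5  -93.7 -423. ] turn -121.4 q6 est -126.1 yaw now 12.1 axis [ 0.01  -0.005 -1.   ]
delta [ -55.5  -93.7 -423. ] turn 58.6 q6 est 53.9 yaw now 12.1 axis [ 0.01  -0.005 -1.   ]
```

View pics/w4c.png

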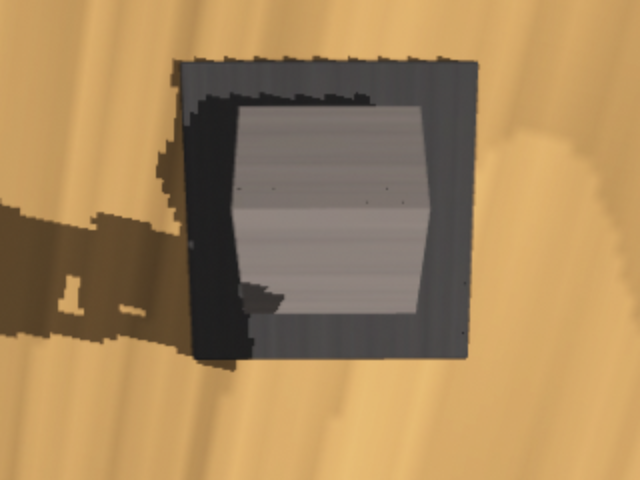

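The short one sits fully down (ridge rose by 7.1, centred within 0.2 mm). Now the long angle.

>>> {"fn": "move_arm", "kwargs": {"deltas": [[[-50,-94,-60],10],[[-50,-94,-120],20],[[-50,-94,-180],30],[[-50,-94,-240],40],[[-50,-94,-300],50],[[-50,-94,-360],58.6],[[-50,-94,-423],58.6],[[-20,-94,-423],58.6],[[-10,-94,-423],58.6],[[-10,-94,-423],58.6]]}}

```text
time: 11.48
tool_pos: [439.4, 90.4, 143.6]
tcp_rot: [102.5, 89.4, -33.9]
ft_force: [0.5, 0.5, 0.6]
finger_gap: 85.5
```

```bash
python3 - <<'E'
from h import *
p,P,C=shot('w5')
c,a=roof(P,(440.3,90.6),133.5); go(*c,0,a)
E
```

```text
tcp [439.4  90.4 143.6]
roof [441.2  91.6] phi 132.2 ridge z 31.0 len 65.5 n 7176 inl 1.0 rms 0.7
delta [144.6  -2.   -1.3] turn -178.6 q6 est -126.6 yaw now -46.5 axis [ 0.01  -0.005 -1.   ]
delta [144.6  -2.   -1.3] turn 1.4 q6 est 53.4 yaw now -46.5 axis [ 0.01  -0.005 -1.   ]
```

View pics/w5.png

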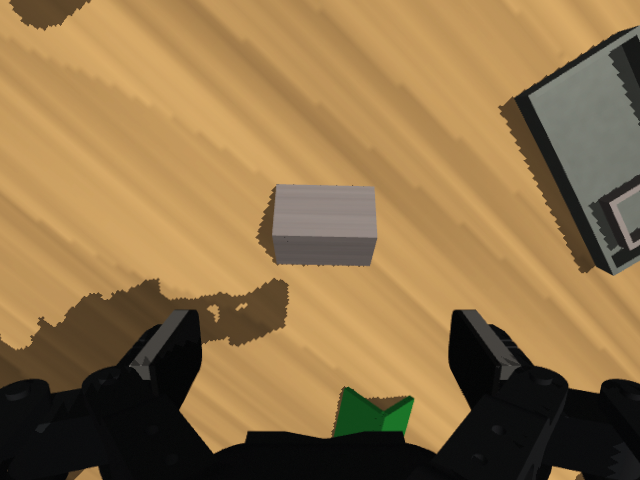

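Long angle at (325,225) px, grey, 65.5 long; the green one (375,415) stays out of the way. Descending.

>>> {"fn": "move_arm", "kwargs": {"deltas": [[[60,-2,-1.3],1.4],[[110,-2,-1.3],1.4],[[135,-2,-1.3],1.4],[[143,-2,-1.3],1.4],[[145,-2,-1.3],1.4],[[145,-2,-1.3],1.4],[[145,-2,-1.3],1.4]]}}

```text
time: 12.4
tool_pos: [442.5, 91.6, 0.9]
tcp_rot: [114.9, 89.3, -23.0]
ft_force: [-0.1, -0.2, 0.3]
finger_gap: 86.1
```

```bash
python3 - <<'E'
from h import *
go(441.2,91.6,-1,132.2)
E
```

```text
delta [ 1.9 -0.9  0.9] turn 179.9 q6 est 233.5 yaw now -47.9 axis [ 0.012 -0.005 -1.   ]
delta [ 1.9 -0.9  0.9] turn -0.1 q6 est 53.5 yaw now -47.9 axis [ 0.012 -0.005 -1.   ]
```

>>> {"fn": "move_arm", "kwargs": {"deltas": [[[2,-1,1],0],[[2,-1,1],0],[[2,-1,1],0]]}}

```text
time: 12.78
tool_pos: [441.0, 91.7, -1.1]
tcp_rot: [115.0, 89.3, -22.9]
ft_force: [1.1, -0.0, -0.2]
finger_gap: 85.1
```

>>> {"fn": "move_arm", "kwargs": {"deltas": [[[0,0,0],0],[[0,0,0],0],[[0,0,0],0],[[0,0,0],0],[[0,0,0],0]], "jaw": -1, "squeeze": 60}}

```text
time: 13.4
tool_pos: [441.2, 91.8, -0.6]
tcp_rot: [115.7, 89.3, -22.2]
ft_force: [-2.9, -0.5, 6.6]
finger_gap: 64.4
```

>>> {"fn": "move_arm", "kwargs": {"deltas": [[[-20,0,0],0],[[-60,0,0],0],[[-110,0,0],0],[[-160,0,0],0],[[-160,0,0],0],[[-160,0,0],0]]}}

```text
time: 14.15
tool_pos: [438.8, 92.6, 158.5]
tcp_rot: [113.4, 89.3, -24.4]
ft_force: [0.2, -0.3, -2.2]
finger_gap: 64.5
```

```bash
python3 - <<'E'
from h import *
p,P,C=shot('w6'); s=r.sense()
roof(P,s['tool_pos'][:2],132.2,base=s['tool_pos'][2],rad=45,lo=8)
go(622,-305,160,12.2)
E
```

```text
tcp [438.8  92.6 158.5]
roof [438.8  92.7] phi 132.1 ridge z 190.1 len 74.6 n 30837 inl 0.84 rms 0.78
delta [  1.4 418.2 130.2] turn -60.1 q6 est -44.5 yaw now -47.9 axis [ 0.009 -0.005 -1.   ]
delta [  1.4 418.2 130.2] turn 119.9 q6 est 135.5 yaw now -47.9 axis [ 0.009 -0.005 -1.   ]
```

>>> {"fn": "move_arm", "kwargs": {"deltas": [[[0,60,18],-10],[[0,120,36],-20],[[0,180,54],-30],[[0,240,72],-40],[[0,300,90],-50],[[0,360,110],-60],[[0,418,130],-60],[[0,418,130],-60],[[0,418,130],-60],[[0,418,130],-60]]}}

```text
time: 15.45
tool_pos: [621.2, -303.4, 159.4]
tcp_rot: [51.8, 89.6, -26.1]
ft_force: [0.2, 0.3, -1.3]
finger_gap: 64.4
```

```bash
python3 - <<'E'
from h import *
p,P,C=shot('w7'); s=r.sense()
c,a=roof(P,(605.5,-226.6),12.2,27,rad=36,lo=8)
roof(P,s['tool_pos'][:2],12.2,base=s['tool_pos'][2],rad=45,lo=8)
go(*c,60,a)
E
```

```text
tcp [ 621.2 -303.4  159.4]
roof [ 605.5 -226.6] phi 12.2 ridge z 58.1 len 49.8 n 6891 inl 1.0 rms 0.7
roof [ 621.5 -302.8] phi 12.0 ridge z 191.0 len 74.9 n 29503 inl 0.83 rms 0.8
delta [ 99.7  -0.1 -78.8] turn 0.0 q6 est -36.9 yaw now 12.2 axis [ 0.007 -0.004 -1.   ]
delta [ 99.7  -0.1 -78.8] turn -180.0 q6 est -216.9 yaw now 12.2 axis [ 0.007 -0.004 -1.   ]
```

View pics/w7.png

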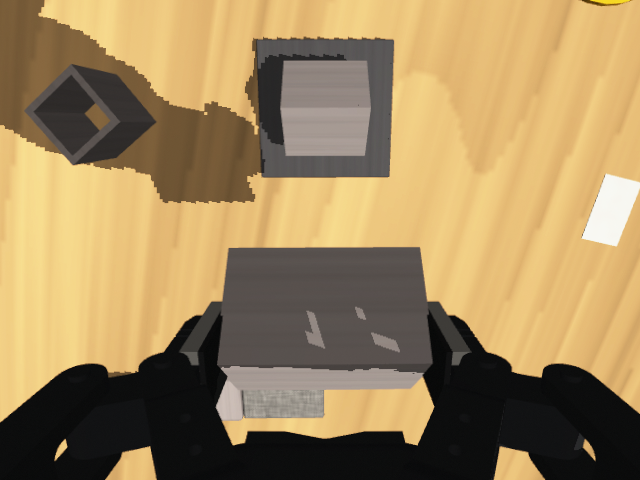

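>>> {"fn": "move_arm", "kwargs": {"deltas": [[[0,0,-40],0],[[20,0,-78.4],0],[[50,0,-78.4],0],[[85,0,-78.4],0],[[105,0,-78.4],0],[[115,0,-78.4],0],[[115,0,-78.4],0],[[115,0,-78.4],0]]}}

```text
time: 16.5
tool_pos: [606.8, -227.6, 46.3]
tcp_rot: [51.0, 89.4, -26.8]
ft_force: [0.1, -0.3, -1.7]
finger_gap: 64.9
```

```bash
python3 - <<'E'
from h import *
go(605.6,-227.0,35,12.2)
E
```

```text
delta [11.3 -1.1 -0.9] turn -0.0 q6 est -37.3 yaw now 12.2 axis [ 0.01  -0.005 -1.   ]
delta [11.3 -1.1 -0.9] turn 180.0 q6 est 142.7 yaw now 12.2 axis [ 0.01  -0.005 -1.   ]
```

>>> {"fn": "move_arm", "kwargs": {"deltas": [[[4,-1.1,-0.9],0],[[8,-1.1,-0.9],0],[[11,-1.1,-0.9],0],[[11,-1.1,-0.9],0],[[11,-1.1,-0.9],0]]}}

```text
time: 17.12
tool_pos: [605.6, -227.0, 35.2]
tcp_rot: [51.3, 89.4, -26.5]
ft_force: [-0.4, -0.4, -0.9]
finger_gap: 64.3
```

>>> {"fn": "move_arm", "kwargs": {"deltas": [[[1,0,0],0],[[1.5,0,0],0],[[1.5,0,0],0],[[1.5,0,0],0]]}}

```text
time: 17.62
tool_pos: [605.8, -227.1, 34.0]
tcp_rot: [51.0, 89.4, -26.8]
ft_force: [-1.4, -0.2, 2.1]
finger_gap: 64.6
```

>>> {"fn": "move_arm", "kwargs": {"deltas": [[[1,0,0],0],[[1,0,0],0],[[1,0,0],0]], "squeeze": 20}}

```text
time: 18.0
tool_pos: [605.9, -227.3, 33.8]
tcp_rot: [50.7, 89.3, -27.1]
ft_force: [-3.8, 1.9, 6.4]
finger_gap: 64.9
```

>>> {"fn": "move_arm", "kwargs": {"deltas": [[[0,0,0],0],[[0,0,0],0],[[0,0,0],0],[[0,0,0],0]], "jaw": 1}}

```text
time: 18.5
tool_pos: [605.9, -227.2, 33.7]
tcp_rot: [50.6, 89.4, -27.2]
ft_force: [-0.2, 0.1, 0.3]
finger_gap: 85.4
```

>>> {"fn": "move_arm", "kwargs": {"deltas": [[[-15,0,0],0],[[-40,0,0],0],[[-80,0,0],0],[[-110,0,40],0],[[-110,0,80],0],[[-110,0,80],0],[[-110,0,80],0]]}}

```text
time: 19.38
tool_pos: [621.5, -304.6, 144.5]
tcp_rot: [52.8, 89.4, -25.0]
ft_force: [0.1, 1.2, -0.1]
finger_gap: 85.8
```

```bash
python3 - <<'E'
from h import *
p,P,C=shot('w8')
c,a=roof(P,(605.6,-226.6),12.1,34,rad=42,lo=8)
Q=P[(P[...,2]>50)&(P[...,2]<60)&(np.hypot(P[...,0]-462,P[...,1]+260)<50)]
if len(Q)>50: print('sq top',len(Q),cv2.minAreaRect(Q[:,:2].astype(np.float32)))
cv2.imwrite('pics/w8c.png',cv2.resize(p[0:240,0:480,::-1],(800,400)))
E
```

```text
tcp [ 621.5 -304.6  144.5]
roof [ 605.6 -226.6] phi 12.1 ridge z 65.2 len 65.5 n 10855 inl 1.0 rms 0.68
sq top 2838 ((464.170654296875, -260.0678405761719), (41.8539924621582, 41.564720153808594), 49.005516052246094)
```

View pics/w8c.png

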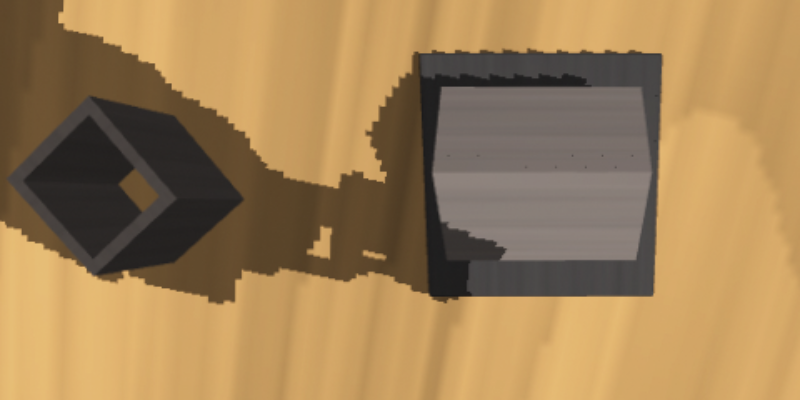

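Nested and centred: ridge up another 7.0, centre (605.6,-226.6), 12.1°, length 65.5. Now the square tube.

```bash
python3 - <<'E'
from h import *
go(464,-260,165,49)
E
```

```text
delta [ -22.4 -144.5  -76.1] turn -36.8 q6 est -82.5 yaw now 12.2 axis [ 0.01  -0.004 -1.   ]
delta [ -22.4 -144.5  -76.1] turn 143.2 q6 est 97.5 yaw now 12.2 axis [ 0.01  -0.004 -1.   ]
```

>>> {"fn": "move_arm", "kwargs": {"deltas": [[[-22,-50,-26],-10],[[-22,-100,-52],-20],[[-22,-144,-76],-30],[[-22,-144,-76],-37],[[-22,-144,-76],-37],[[-22,-144,-76],-37],[[-22,-144,-76],-37]]}}

```text
time: 20.3
tool_pos: [465.1, -260.0, 164.7]
tcp_rot: [16.1, 89.4, -24.8]
ft_force: [-0.7, 0.6, 1.0]
finger_gap: 85.4
```

```bash
python3 - <<'E'
from h import *
p,P,C=shot('w9')
m=((P[...,2]>50)&(P[...,2]<60)&(np.hypot(P[...,0]-462,P[...,1]+260)<50)).astype(np.uint8)
Q=P[m>0]; q=cv2.minAreaRect(Q[:,:2].astype(np.float32)); print(len(Q),np.median(Q[:,2]),q)
go(*q[0],25,q[2])
# tray/sample visible? list candidates
E
```

```text
tcp [ 465.1 -260.   164.7]
1692 54.19010260920058 ((464.10516357421875, -260.44000244140625), (39.96244812011719, 40.541561126708984), 49.3428840637207)
delta [139.6  -1.3  -1.8] turn -0.2 q6 est -84.2 yaw now 49.1 axis [ 0.01  -0.004 -1.   ]
delta [139.6  -1.3  -1.8] turn 179.8 q6 est 95.8 yaw now 49.1 axis [ 0.01  -0.004 -1.   ]
```

>>> {"fn": "move_arm", "kwargs": {"deltas": [[[60,-1.3,-1.8],0],[[110,-1.3,-1.8],0],[[132,-1.3,-1.8],0],[[140,-1.3,-1.8],0],[[141,-1.3,-1.8],0],[[141,-1.3,-1.8],0]]}}

```text
time: 21.1
tool_pos: [465.2, -261.2, 25.0]
tcp_rot: [14.3, 89.3, -26.6]
ft_force: [0.8, 0.0, 0.3]
finger_gap: 85.9
```

>>> {"fn": "move_arm", "kwargs": {"deltas": [[[0,0,0],0],[[0,0,0],0],[[0,0,0],0],[[0,0,0],0],[[0,0,0],0],[[0,0,0],0]], "jaw": -1, "squeeze": 60}}

```text
time: 21.85
tool_pos: [465.8, -261.7, 25.9]
tcp_rot: [12.9, 89.2, -27.9]
ft_force: [0.5, 0.3, 4.9]
finger_gap: 39.1
```

>>> {"fn": "move_arm", "kwargs": {"deltas": [[[-20,0,0],0],[[-60,0,0],0],[[-100,0,0],0],[[-130,0,0],0],[[-130,0,0],0]]}}

```text
time: 22.48
tool_pos: [465.5, -261.7, 158.4]
tcp_rot: [11.5, 88.9, -29.4]
ft_force: [-0.2, -0.7, -2.5]
finger_gap: 39.0
```

```bash
python3 - <<'E'
from h import *
s=r.sense(); p,P,C=shot('w10')
z=s['tool_pos'][2]; Q=P[(P[...,2]>z+24)&(P[...,2]<z+36)&(np.hypot(P[...,0]-s['tool_pos'][0],P[...,1]-s['tool_pos'][1])<26)]
print(np.median(Q[:,2]),cv2.minAreaRect(Q[:,:2].astype(np.float32)))
a=np.radians(76.6); n=np.array([np.sin(a),-np.cos(a)]) # tool z for phi=76.6
c=np.array([610.9,-14.4])+23*np.array([np.cos(a),np.sin(a)])
print('target',c); go(*(c+95*n),165,76.6)
E
```

```text
tcp [ 465.5 -261.7  158.4]
186.60276470436935 ((464.2027282714844, -260.4836730957031), (46.488929748535156, 41.54579162597656), 49.21825408935547)
target [616.23020178   7.9738452 ]
delta [ -7.3 346.5  23.2] turn -27.5 q6 est -83.3 yaw now 49.1 axis [ 0.014 -0.008 -1.   ]
delta [ -7.3 346.5  23.2] turn 152.5 q6 est 96.7 yaw now 49.1 axis [ 0.014 -0.008 -1.   ]
```

View pics/w10.png

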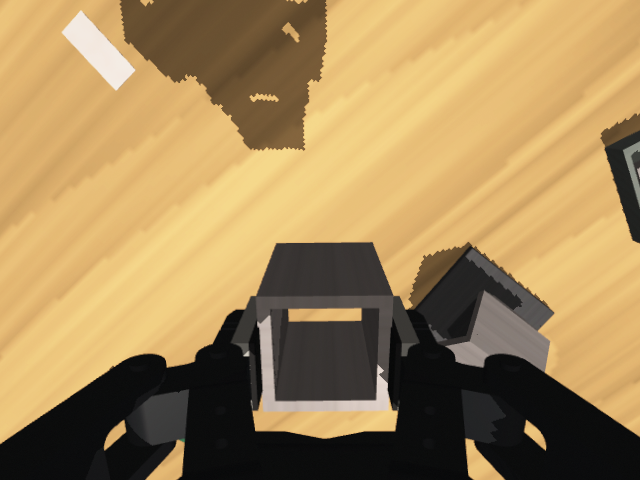

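>>> {"fn": "move_arm", "kwargs": {"deltas": [[[-7,60,4],-10],[[-7,120,8],-20],[[-7,180,12],-27.5],[[-7,240,16],-27.5],[[-7,300,20],-27.5],[[-7,346,23],-27.5],[[-7,346,23],-27.5],[[-7,346,23],-27.5],[[-7,346,23],-27.5]]}}

```text
time: 23.65
tool_pos: [707.1, -15.4, 163.6]
tcp_rot: [-18.6, 89.2, -32.0]
ft_force: [0.0, -0.0, -2.6]
finger_gap: 39.1
```

```bash
cat >> h.py <<'E'
def tray(P,xy):
    near=np.hypot(P[...,0]-xy[0],P[...,1]-xy[1])<90
    m=(near&(P[...,2]>2)&(P[...,2]<23)).astype(np.uint8)
    n,l,st,ce=cv2.connectedComponentsWithStats(m); i=1+st[1:,4].argmax()
    q=P[(l==i)&(P[...,2]>17.5)]; t=cv2.minAreaRect(q[:,:2].astype(np.float32)); print('tray rim',st[i],len(q),t,'rim z',np.median(q[:,2])); return t
E
python3 - <<'E'
from h import *
p,P,C=shot('w11'); tray(P,(611,-14))
E
```

```text
tcp [707.1 -15.4 163.6]
tray rim [  175    17   226   129 26922] 4457 ((610.6062622070312, -16.68023681640625), (140.83868408203125, 78.07429504394531), 76.58694458007812) rim z 19.231858759020042
```

View pics/w11.png

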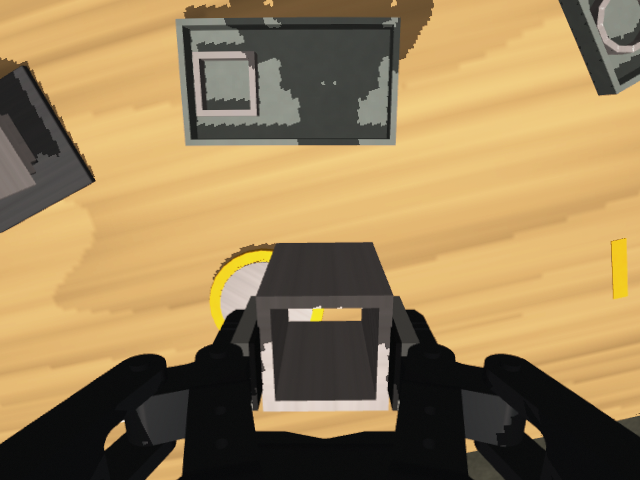

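```bash
python3 - <<'E'
from h import *
go(618,5.2,60,76.6)
E
```

```text
delta [102.8  -0.2 -93.2] turn -0.0 q6 est -80.0 yaw now 76.6 axis [ 0.013 -0.008 -1.   ]
delta [102.8  -0.2 -93.2] turn 180.0 q6 est 100.0 yaw now 76.6 axis [ 0.013 -0.008 -1.   ]
```

>>> {"fn": "move_arm", "kwargs": {"deltas": [[[0,0,-50],0],[[10,0,-93],0],[[50,0,-93],0],[[90,0,-93],0],[[102,0,-93],0],[[102,0,-93],0],[[102,0,-93],0]]}}

```text
time: 24.58
tool_pos: [619.8, 5.0, 63.1]
tcp_rot: [-12.4, 89.0, -25.8]
ft_force: [0.3, 0.4, -2.4]
finger_gap: 39.2
```

```bash
python3 - <<'E'
from h import *
go(618,5.2,31.5,76.6)
E
```

```text
delta [31.5 -0.1 -2.4] turn -0.1 q6 est -80.5 yaw now 76.5 axis [ 0.016 -0.008 -1.   ]
delta [31.5 -0.1 -2.4] turn 179.9 q6 est 99.5 yaw now 76.5 axis [ 0.016 -0.008 -1.   ]
```

>>> {"fn": "move_arm", "kwargs": {"deltas": [[[15,0,-2.4],0],[[27,0,-2.4],0],[[31.5,0,-2.4],0],[[31.5,0,-2.4],0],[[31.5,0,-2.4],0],[[31.5,0,-2.4],0]]}}

```text
time: 25.32
tool_pos: [618.1, 5.3, 31.7]
tcp_rot: [-12.0, 88.9, -25.5]
ft_force: [-0.1, -0.4, -2.0]
finger_gap: 39.2
```

>>> {"fn": "move_arm", "kwargs": {"deltas": [[[1,0,0],0],[[2,0,0],0],[[2.5,0,0],0],[[2.5,0,0],0]]}}

```text
time: 25.82
tool_pos: [618.4, 5.3, 30.1]
tcp_rot: [-11.6, 88.9, -25.0]
ft_force: [-3.7, -0.4, 5.6]
finger_gap: 39.1
```

Floor contact at 30.1, about the expected 29.9. Release and retreat upward.

>>> {"fn": "move_arm", "kwargs": {"deltas": [[[0,0,0],0],[[0,0,0],0],[[0,0,0],0],[[0,0,0],0],[[0,0,0],0]], "jaw": 1, "squeeze": 20}}

```text
time: 26.45
tool_pos: [618.4, 5.2, 30.0]
tcp_rot: [-11.7, 88.9, -25.2]
ft_force: [-1.1, 0.1, -0.6]
finger_gap: 85.3
```

>>> {"fn": "move_arm", "kwargs": {"deltas": [[[-20,0,0],0],[[-60,0,0],0],[[-110,0,0],0],[[-130,0,40],0],[[-130,0,70],0],[[-130,0,70],0]]}}

```text
time: 27.2
tool_pos: [686.0, -10.6, 163.1]
tcp_rot: [-9.6, 88.8, -23.1]
ft_force: [-0.9, -0.2, -0.0]
finger_gap: 85.4
```

```bash
python3 - <<'E'
from h import *
p,P,C=shot('w12'); 
Q=P[(P[...,2]>54)&(P[...,2]<64)&(np.hypot(P[...,0]-616,P[...,1]-6)<40)]
print(len(Q),np.median(Q[:,2]),Q[:,2].std(),cv2.minAreaRect(Q[:,:2].astype(np.float32)))
tray(P,(611,-14))
cv2.imwrite('pics/w12c.png',cv2.resize(p[0:300,140:540,::-1],(640,480)))
go(455,319,170,40)
E
```

```text
tcp [686.  -10.6 163.1]
2017 58.25987648086638 0.8580619089240399 ((616.7108154296875, 5.556131362915039), (40.5191535949707, 39.78914260864258), 76.64946746826172)
tray rim [  178    52   221   125 20751] 4446 ((610.802734375, -16.68885040283203), (140.65042114257812, 78.11337280273438), 76.5072250366211) rim z 19.211807782549414
delta [ -14.4  266.5 -300. ] turn 36.5 q6 est -9.0 yaw now 76.5 axis [ 0.018 -0.008 -1.   ]
delta [ -14.4  266.5 -300. ] turn -143.5 q6 est -189.0 yaw now 76.5 axis [ 0.018 -0.008 -1.   ]
```

View pics/w12c.png

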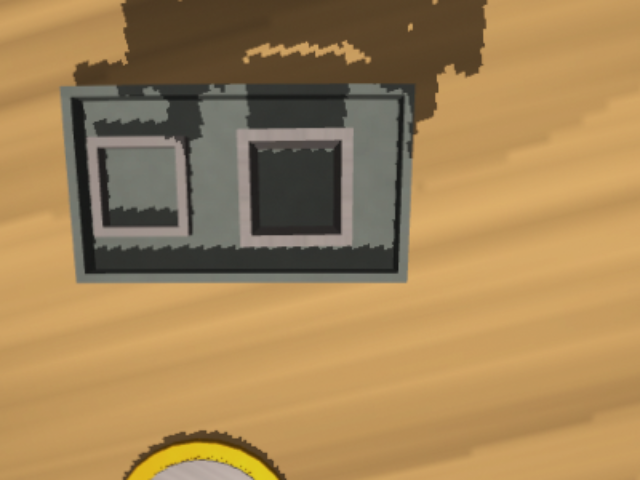

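Square tube stands upright beside its sample (top z 58.3, square to the tray). Now the round tube.

>>> {"fn": "move_arm", "kwargs": {"deltas": [[[-14,44,-50],0],[[-14,88,-100],0],[[-14,132,-150],0],[[-14,176,-200],0],[[-14,220,-250],0],[[-14,266,-300],0],[[-14,266,-300],0],[[-14,266,-300],0],[[-14,266,-300],0]]}}

```text
time: 28.38
tool_pos: [454.8, 317.9, 169.9]
tcp_rot: [-11.3, 88.9, -24.7]
ft_force: [0.6, 0.1, 0.1]
finger_gap: 85.2
```

```bash
python3 - <<'E'
from h import *
p,P,C=shot('w13')
Q=P[(P[...,2]>50)&(P[...,2]<60)&(np.hypot(P[...,0]-455,P[...,1]-319)<40)]
e=cv2.minEnclosingCircle(Q[:,:2].astype(np.float32)); q=cv2.minAreaRect(Q[:,:2].astype(np.float32)); print(len(Q),np.median(Q[:,2]),e,q)
go(*q[0],25,76.5)
E
```

```text
tcp [454.8 317.9 169.9]
1395 54.18331176077089 ((458.279052734375, 316.2776794433594), 22.020219802856445) ((458.3926086425781, 316.3642883300781), (42.51667785644531, 42.76884460449219), 56.888790130615234)
delta [1.449e+02 1.000e-01 6.000e-01] turn -0.0 q6 est -46.4 yaw now 76.5 axis [ 0.018 -0.008 -1.   ]
delta [1.449e+02 1.000e-01 6.000e-01] turn 180.0 q6 est 133.6 yaw now 76.5 axis [ 0.018 -0.008 -1.   ]
```

>>> {"fn": "move_arm", "kwargs": {"deltas": [[[60,0,0.5],0],[[110,0,0.5],0],[[135,0,0.5],0],[[145,0,0],0],[[146,0,0],0],[[146,0,0],0],[[146,0,0],0]]}}

```text
time: 29.3
tool_pos: [458.8, 316.9, 25.4]
tcp_rot: [-5.6, 88.8, -19.1]
ft_force: [-0.2, -0.2, 0.7]
finger_gap: 85.4
```

>>> {"fn": "move_arm", "kwargs": {"deltas": [[[0,0,0],0],[[0,0,0],0],[[0,0,0],0],[[0,0,0],0],[[0,0,0],0],[[0,0,0],0]], "jaw": -1, "squeeze": 60}}

```text
time: 30.05
tool_pos: [459.4, 317.3, 26.2]
tcp_rot: [-3.3, 88.7, -16.8]
ft_force: [-0.5, -0.1, 6.4]
finger_gap: 41.7
```

>>> {"fn": "move_arm", "kwargs": {"deltas": [[[-20,0,0],0],[[-60,0,0],0],[[-100,0,0],0],[[-135,0,0],0],[[-135,0,0],0]]}}

```text
time: 30.68
tool_pos: [458.2, 319.2, 164.4]
tcp_rot: [6.1, 88.5, -7.5]
ft_force: [0.0, -0.6, -2.9]
finger_gap: 41.7
```

```bash
python3 - <<'E'
from h import *
s=r.sense(); p,P,C=shot('w14')
a=np.radians(106.3); n=np.array([np.sin(a),-np.cos(a)])
c=np.array([606,246])+23*np.array([np.cos(a),np.sin(a)])
print('target',c); go(*(c+95*n),165,106.3)
E
```

```text
tcp [458.2 319.2 164.4]
target [599.54466569 268.07552172]
delta [  2.4  31.5 232.8] turn -29.8 q6 est -87.7 yaw now 76.5 axis [ 0.023 -0.005 -1.   ]
delta [  2.4  31.5 232.8] turn 150.2 q6 est 92.3 yaw now 76.5 axis [ 0.023 -0.005 -1.   ]
```

>>> {"fn": "move_arm", "kwargs": {"deltas": [[[-2,14,58],-10],[[-2,25,116],-20],[[-2,31,174],-30],[[-2,31,233],-30],[[-2,31,233],-30],[[-2,31,233],-30],[[-2,31,233],-30]]}}

```text
time: 31.6
tool_pos: [689.4, 294.7, 168.8]
tcp_rot: [-30.7, 88.7, -14.2]
ft_force: [-0.8, 0.1, -2.0]
finger_gap: 41.5
```

```bash
python3 - <<'E'
from h import *
p,P,C=shot('w15'); t=tray(P,(606,246)); s=r.sense()
z=s['tool_pos'][2]; m=((P[...,2]>z+20)&(P[...,2]<z+34)&(np.hypot(P[...,0]-s['tool_pos'][0],P[...,1]-s['tool_pos'][1])<30))
Q=P[m]; print('held top',len(Q),np.median(Q[:,2]),Q[:,:2].mean(0),cv2.minEnclosingCircle(Q[:,:2].astype(np.float32)),'tcp rot axis',rot(s['tcp_rot'])[:,0].round(3))
E
```

```text
tcp [689.4 294.7 168.8]
tray rim [  178    13   222   133 26014] 4357 ((605.9601440429688, 245.61309814453125), (78.54586791992188, 140.81776428222656), 18.107940673828125) rim z 19.20585519129412
held top 8910 196.42590049733803 [686.99609333 294.79033073] ((683.3372802734375, 292.5882568359375), 28.563613891601562) tcp rot axis [ 0.023 -0.005 -1.   ]
```

View pics/w15.png

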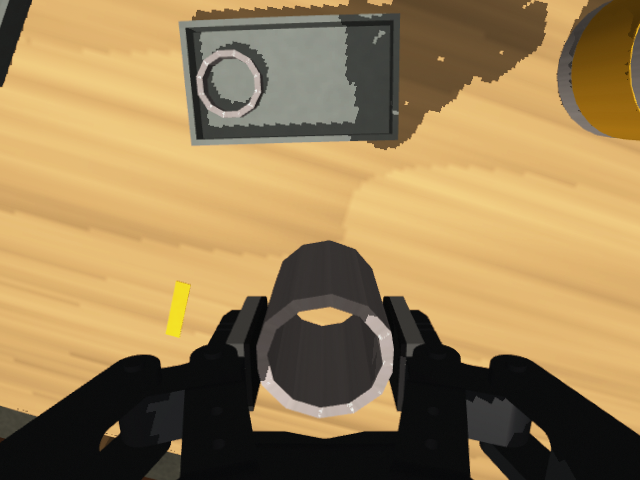

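```bash
python3 - <<'E'
from h import *
go(599.5,267.7,60,108.1); go(599.5,267.7,32,108.1)
E
```

```text
delta [107.6   0.8 -96.4] turn -1.6 q6 est -87.6 yaw now 106.5 axis [ 0.023 -0.005 -1.   ]
delta [107.6   0.8 -96.4] turn 178.4 q6 est 92.4 yaw now 106.5 axis [ 0.023 -0.005 -1.   ]
delta [135.6   1.2 -96.9] turn -1.6 q6 est -87.6 yaw now 106.5 axis [ 0.023 -0.005 -1.   ]
delta [135.6   1.2 -96.9] turn 178.4 q6 est 92.4 yaw now 106.5 axis [ 0.023 -0.005 -1.   ]
```

>>> {"fn": "move_arm", "kwargs": {"deltas": [[[0,1,-50],-1.5],[[10,1,-96.5],-1.5],[[50,1,-96.5],-1.5],[[90,1,-96.5],-1.5],[[107,1,-96.5],-1.5],[[122,1,-97],-1.5],[[132,1,-97],-1.5],[[133,1,-97],-1.5],[[133,1,-97],-1.5],[[133,1,-97],-1.5]]}}

```text
time: 32.9
tool_pos: [600.2, 267.8, 35.6]
tcp_rot: [-29.0, 88.6, -10.9]
ft_force: [-0.5, -0.1, -1.7]
finger_gap: 41.8
```

```bash
python3 - <<'E'
from h import *
go(599.5,267.7,31.2,108.1)
E
```

```text
delta [ 4.4  0.2 -0.8] turn -0.1 q6 est -87.8 yaw now 108.0 axis [ 0.024 -0.005 -1.   ]
delta [ 4.4  0.2 -0.8] turn 179.9 q6 est 92.2 yaw now 108.0 axis [ 0.024 -0.005 -1.   ]
```

>>> {"fn": "move_arm", "kwargs": {"deltas": [[[2,0,-0.8],0],[[4,0,-0.8],0],[[5.5,0,-0.8],0],[[5.5,0,-0.8],0],[[5.5,0,-0.8],0]]}}

```text
time: 33.52
tool_pos: [599.7, 267.6, 30.5]
tcp_rot: [-28.6, 88.6, -10.6]
ft_force: [-1.4, -1.1, 3.8]
finger_gap: 41.5
```

>>> {"fn": "move_arm", "kwargs": {"deltas": [[[0.5,0,0],0],[[1.5,0,0],0],[[1.5,0,0],0],[[1.5,0,0],0]]}}

```text
time: 34.02
tool_pos: [600.0, 267.6, 30.4]
tcp_rot: [-28.3, 88.5, -10.2]
ft_force: [-6.6, -3.3, 11.9]
finger_gap: 41.8
```

>>> {"fn": "move_arm", "kwargs": {"deltas": [[[0,0,0],0],[[0,0,0],0],[[0,0,0],0],[[0,0,0],0],[[0,0,0],0]], "jaw": 1, "squeeze": 20}}

```text
time: 34.65
tool_pos: [599.9, 267.6, 30.2]
tcp_rot: [-28.5, 88.5, -10.5]
ft_force: [-0.3, -0.3, -0.2]
finger_gap: 85.3
```

>>> {"fn": "move_arm", "kwargs": {"deltas": [[[-20,0,0],0],[[-60,0,0],0],[[-110,0,0],0],[[-140,0,40],0],[[-140,0,70],0],[[-140,0,70],0]]}}

```text
time: 35.4
tool_pos: [664.6, 290.3, 173.7]
tcp_rot: [-25.8, 88.4, -7.8]
ft_force: [-0.2, -0.6, 0.1]
finger_gap: 85.5
```

```bash
python3 - <<'E'
from h import *
p,P,C=shot('w16')
Q=P[(P[...,2]>54)&(P[...,2]<64)&(np.hypot(P[...,0]-599,P[...,1]-267)<40)]
print(len(Q),np.median(Q[:,2]),Q[:,2].std(),cv2.minEnclosingCircle(Q[:,:2].astype(np.float32)))
t,d=r.snapshot('top'); T=cloud(cam('top'),d); roof(T,(604,-227),12,34,40)
print(np.abs(T[...,2]-cloud(cam('top'),np.load('pics/top0.npy'))[...,2])[[159,254,250,353],[360,100,535,346]])
a=cv2.resize(p[0:300,140:540,::-1],(400,300)); b=t[90:390,60:560,::-1]
b=cv2.resize(b,(800,480))[:,:]; cv2.imwrite('pics/fin.png',b); cv2.imwrite('pics/w16c.png',a)
c=np.zeros((600,800,3),np.uint8); c[:300,:400]=a; c[300:,:500]=t[90:390,60:560,::-1]; cv2.imwrite('pics/final.png',c)
E
```

```text
tcp [664.6 290.3 173.7]
1597 58.19116366471499 0.9143315789405465 ((599.7631225585938, 267.5513916015625), 21.918506622314453)
roof [ 604.  -227.1] phi 12.4 ridge z 65.3 len 64.2 n 744 inl 0.82 rms 1.23
[  2.4824668  483.41703086   4.06974075   0.88256734]
```

View pics/final.png

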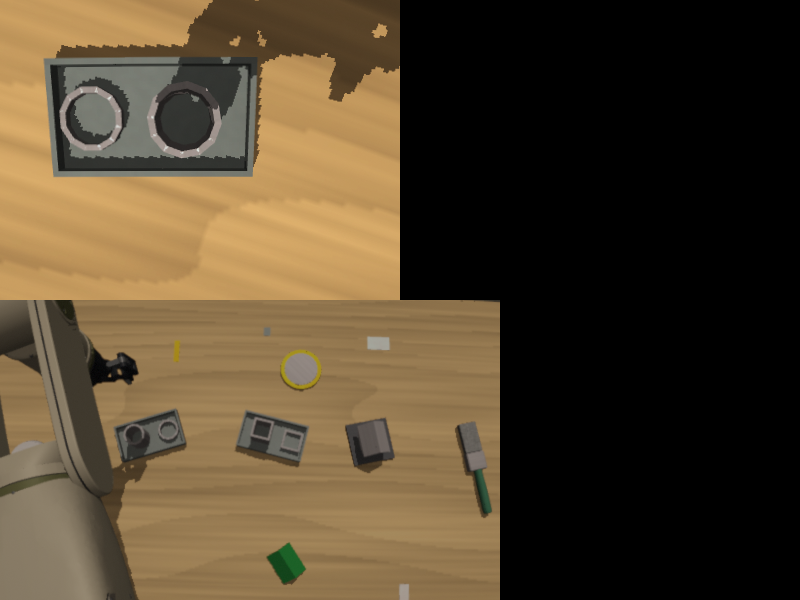

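```bash
python3 -c "
from h import *
print(r.sense()['time'], r.hand_in())"
```

```text
the job is handed in; nothing more can be done
35.5 None
```

All four offcuts are sorted and the job is handed in, at 35.5 s of the 109 s allowed. The highest wrist force I read was about 14 N, between moves.

- **Angles:** the short one went on the saddle first and the long one over it. The ridge rose from 51.1 to 58.2 to 65.2 mm, so both sit fully down. From the wrist camera, all three centres agree within about 0.2 mm and their directions within 0.1°. The top camera puts the finished stack 1.7 mm off the wrist reading, within the roughly 2 mm calibration error. It showed the bare saddle in that same spot at the start.
- **Square tube:** it stands upright beside its sample, with its top at 58.3 mm and its sides within 0.2° of the tray's. It is about 0.8 mm from the middle of the empty end.
- **Round tube:** it stands upright beside its sample, with its top at 58.2 mm. It is about 1 mm from the middle of the empty end.
- **Left alone:** in the final top view the lid, the brush and the green look-alike are where they began. The arm mostly hid the paint can there, so its position was not re-measured, but no move was planned near it.
- **Tool tilt:** the tool drifted to about 1.5° off vertical over the run. The placed parts showed no effect from it.

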